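Draw out the catch tray with the hook

ROBOT

A 7-joint arm with a two-finger parallel gripper is mounted at the origin on the work surface. World frame = base frame: x ahead of the robot, y to its left, z up, the work surface at z = 0. Lengths are in m, angles in rad, forces in N, time in s.
With the tool pointing down it reaches from about 0.425 to 0.925 m from the base axis. Payload 6.8 kg.
Tool frame: the origin (TCP) lies at the very end of the fingers, on their centre line; the grasp point (between the pads) lies 19 mm behind it; z points along the fingers, y is the line along which they close (so a half turn about z gives the same grasp; the last joint's range is limited). The gripper opens to 85 mm and grips with 20 to 120 N. Pads are 22 mm wide; open, the fingers measure 114 mm over their backs; the gripper's body (76 mm by 85 mm) begins 54 mm behind the grasp point. The pads swing forward as they close: fully open they stand 13 mm farther back than shut.
Start: joints at [-1.247, 0.477, 0.022, 1.555, -0.011, 1.109, -0.083], TCP at [0.282, 0.613, 0.206] pointing down, gripper open.
Joint ranges: [-2.96, 2.96], [-0.34, 2.1], [-1.41, 1.46], [0.24, 2.44], [-1.37, 4.51], [0.17, 1.92], [-2.96, 2.96]. Speed limits (rad/s): [2.39, 2.39, 3.14, 3.14, 3.14, 3.14, 3.14].

INTERFACE

Orientations are given as a rotation vector (axis times angle).
In Python, from bench import get_obs, viewer, r gives the robot as it stands. The module is installed in compiled form; this text tells all that it offers.
- The arm moves only by the tool play_rows, never from a script. Its argument "commands" is a list that holds one entry, the list of rows, each a list of 5 numbers: the gripper's target within -1 to 1 (shut at 1, half-way at 0, fully open at -1), then the shift along the tool's x, y, z scaled (see below), then the turn about the tool's z scaled (see below). A call has 1 to 12 rows; each row is the pose to reach, as a shift and turn from the pose commanded when the call began, along the tool's axes at that moment; what a row does not reach only later rows make up. The controller multiplies each number of a shift by 0.2 m and each number of a turn by pi/2 rad. A row lasts 1/12 s, in which the tool goes at most 41.7 mm and 7.16 degrees, less where a joint would pass 70% of its speed; a pose out of reach is approached as far as the arm can. A call with a number of a shift or a turn outside -1 to 1 is refused whole. A call with a gripper value outside its range is refused whole. The fingers move at their own pace and stop on an object; "grip_force" is the grip in N (left out, the last holds). Time passes only in rows, so rows that repeat a pose let the fingers close. It gives the time, the measured TCP pose, the force, the opening and the grip force at its end, in the units of the state.
- get_obs(): the state, without advancing time (a new reading comes with each control period).
- viewer.grab_frame(name): name is "scene" or "top"; returns a dict with "pixels" (420x560x3 uint8, red, green, blue), "fovy" (degrees; the focal length in pixels is half the picture's height over the tangent of half this angle, whatever the lens; pixels are square), "cx", "cy" (the principal point, pixels), "world_to_cam" (4x4, takes a point from world to camera coordinates). Camera axes: x right, y up, looking along -z (the intrinsics and any distortion apply to the point x, -y, -z); pixel columns grow to the right and rows downward; lengths in m; the calibration is good to about 2 mm. A picture is of the moment at which its call begins. There is no depth.
- r.hand_in(): hands the job in; it is judged then, once.
Trained networks look in a picture, given as the dict that the camera call returned (one of the last four; its "shot" number tells which), for a name from the list of things; names that differ only in an ending like _2 or _b are one class to them, and where a whole thing is asked for, a point or a joint stands for the part that bears it (a point fixed in the world has none). Each returns a list of dicts, best first, with "score" (0 to 1); they miss things now and then, are a little off and sometimes report something else, mostly with a low value. They report only what shows in the picture. A call takes as long as a camera call. They do not tell look-alikes from the thing itself.
- viewer.trace(picture, thing): "pixels" (420x560 bool, what is visible of it) and "rect" ([left, top, right, bottom] in pixels, round what is visible of it).
The state is a dict: "clock": time; "joints": joint angles; "qvel": joint speeds; "tau": joint torques, N m; "tcp_pos": TCP position; "orientation": TCP orientation; "contact_force": force on the tool from outside, world axes, zero at the start; "moment": the same for the moment, N m; "grip_width": finger opening in m; "gripper_force": force on a finger pad.
Only numpy, scipy, OpenCV 4.12 (cv2) and the standard library are available. Lean on these libraries where they do the work, as an engineer would, in place of code of your own. Each camera call takes 0.05 s, during which the arm holds its last target. There are 200 camera calls.

TASK

The catch tray of the bench-top filing station has been pushed home, so the steel eye on its front is out of reach under the overhanging top. Take the hook by its wooden handle, reach in under the top to catch the eye, and draw the tray fully out to its stop. Then unhook, lay the hook flat on the table clear of the station and its tray, and leave the tray out and the other tools undisturbed.

Things in the scene. Friction and masses are not known exactly. Their poses are not given: they have to be found in the camera images.
- station: Fixed pale wood filing station (sizes in mm). Top board 270 deep (x), 320 wide (y), 78 to 100 above the table, overhanging the case by 85 at the front; below that it is open at front and sides. Origin on the table below the middle of the board's front edge; +x runs into the station, +y to its left seen from the front, z up. A bench pin juts 57 from the front edge at y 77 to 133, z 80 to 98.
- tray (a joint): Catch tray, drawn out along the station's -x, in m: 0 home, 0.15 at its stop; starts at 0 to 0.025. Runs level and stays where left; 2 to 3 N moves it. In mm: 254 wide, 170 deep; its wooden front face is 24 behind the eye's centre, from 8 to 60 above the table.
- eye (a point): Centre of the steel screw eye on the middle of the tray's front, moving with the tray. In mm: ring of 5 wire, 28 inside, 38 outside, rigid and upright, its hole along the station's y. Centre 46 above the table, at station y = 0; at station x = 55 (behind the top's front edge) with the tray home, 95 in front of that edge when out.
- hook: Loose hook lying flat, about 110 g (sizes in mm). Octagonal wooden handle, 26 across flats, x = -80 to 30; ferrule to x = 45; straight 5 steel rod along +x to x = 155, there bent square to the side (+y) as an arm reaching y = 32, its last 6 bent slightly back. Axis of handle, rod and arm all at z = 13. Origin under the handle where it is gripped; z up as it lies.
- hook_grip (a point): Point on the handle's axis of the hook, 13 mm above its origin: where to grip it.
- hook_arm (a point): Middle of the side-bent hook arm, at x = 155, y = 16, z = 13 mm of the hook: the part to put through the eye.
- burnisher: Loose straight burnisher with the same handle as the hook but a straight pointed rod to x = 147 mm; not needed. It and the hook lie side by side and may be either way round. Origin and axes as the hook's.
- mallet: Loose (sizes in mm) mallet: head 44 across and 80 long, handle 190 long. Origin under the head.
- brush: Loose (sizes in mm) bench brush of dark wood, 205 long, with grey bristles at one side. Origin under its middle.
- jar: Loose (sizes in mm) small jar, 56 across, 60 high. Origin under its middle.
- dapping_block: Loose (sizes in mm) steel dapping block, a 50 cube. Origin under its middle.
- ring_clamp: Loose (sizes in mm) wooden ring clamp, 125 by 29 by 22, lying on the station's top. Origin under its middle.
There are look-alikes about, which are no part of the job. Leave any purple or red look-alike of the hook alone.

How it is judged:
By the outcome, as a careful person would: the job done as asked, in the order asked, and still so for the second after the job is handed in, with the robot touching nothing.
It also fails if it takes over 51 s, if anything falls off the work surface, if the arm or the gripper's body presses on something with over 40 N, if the wrist force passes 120 N, or if a joint passes its speed limit or range.

## Working session

There is one attempt and no reset: what is moved stays moved. The work goes in short steps, Python scripts to look and compute and a tool call to move; the robot and the scene stay as the last step left them, time stands still between calls to the robot, and variables do not carry over. Pictures are saved under pics/ and viewed, at most 10 in all, crops included, and the job is handed in when it is done.

Besides the shell and the picture viewer there is one more tool, called after ">>>" in YAML: its name, and indented under it one key for each argument. play_rows: Moves the arm, as the interface text tells. Shifts and turns lie within -1 to 1; 1 stands for 0.2 m of shift or pi/2 rad of turn. Its arguments: {"type":"object","properties":{"commands":{"type":"array","items":{"type":"array","items":{"type":"array","items":{"type":"number","minimum":-1,"maximum":1}}}},"grip_force":{"type":"number"}},"required":["commands"]}

```bash
mkdir -p pics; ls
python3 - <<'E'
from bench import get_obs, viewer, r
import cv2,numpy as np
o=get_obs();print({k:np.round(v,3) for k,v in o.items()})
ims=[]
for n in("scene","top"):
    p=viewer.grab_frame(n);print(n,[k for k in p],p["fovy"],p["cx"],p["cy"],np.round(p["world_to_cam"],4).tolist(),p.get("dist"))
    cv2.imwrite(f"pics/{n}0.png",p["pixels"][...,::-1])
    for t in("hook","burnisher","hook_grip","hook_arm","eye","station"):
        for d in viewer.trace(p,t)[:3]:
            ys,xs=np.nonzero(d["pixels"]);print(t,round(d["score"],2),np.round(d["rect"]),xs.mean().round(),ys.mean().round(),len(xs))
E
```

```text
pics
{'clock': np.float64(0.0), 'joints': array([-1.247,  0.478,  0.022,  1.556, -0.011,  1.109, -0.083]), 'qvel': array([-0.   , -0.001, -0.   , -0.002, -0.001, -0.002, -0.001]), 'tau': array([ 0.0000e+00, -5.9646e+01,  1.6080e+00, -2.8120e+01,  1.2000e-02,
        9.0000e-03,  0.0000e+00]), 'tcp_pos': array([0.282, 0.612, 0.205]), 'orientation': array([-6.730e-01, -3.068e+00,  3.000e-03]), 'contact_force': array([-0.205, -0.458,  0.601]), 'moment': array([ 0.006,  0.051, -0.024]), 'gripper_force': np.float64(0.0), 'grip_width': np.float64(0.085)}
scene ['pixels', 'fovy', 'cx', 'cy', 'world_to_cam', 'shot'] 42.690598584268756 276.4414664524746 213.83981585507658 [[0.8312, 0.5558, 0.0121, -0.3669], [-0.3992, 0.5816, 0.7088, 0.168], [0.387, -0.594, 0.7053, -1.612], [0.0, 0.0, 0.0, 1.0]] None
hook 0.94 [206. 240. 274. 281.] 232.0 264.0 583
hook 0.82 [221. 118. 299. 131.] 270.0 124.0 400
hook 0.6 [149. 207. 161. 245.] 155.0 225.0 357
burnisher 0.72 [256. 286. 308. 321.] 280.0 302.0 599
hook_grip 0.75 [207. 228. 288. 280.] 235.0 263.0 624
hook_grip 0.73 [147. 208. 164. 244.] 154.0 224.0 
[... 478 characters left out ...]
66, 0.1592, -0.5106], [-0.1588, -0.0183, 0.9871, -1.1243], [0.0, 0.0, 0.0, 1.0]] None
hook 0.79 [320. 219. 364. 242.] 345.0 230.0 403
hook 0.74 [122. 288. 170. 376.] 140.0 315.0 609
hook 0.61 [329. 299. 362. 346.] 344.0 324.0 486
burnisher 0.87 [303. 154. 375. 182.] 347.0 171.0 584
hook_grip 0.86 [280. 207. 368. 241.] 336.0 227.0 605
hook_grip 0.8 [330. 300. 360. 347.] 344.0 324.0 459
hook_grip 0.57 [125. 288. 167. 376.] 142.0 320.0 707
hook_arm 0.98 [294. 212. 367. 242.] 341.0 228.0 555
hook_arm 0.87 [125. 290. 153. 336.] 138.0 312.0 525
hook_arm 0.56 [327. 269. 381. 347.] 349.0 318.0 676
station 0.74 [102. 129. 234. 254.] 159.0 192.0 13037
station 0.57 [291. 210. 368. 244.] 339.0 227.0 564
```

View pics/scene0.png

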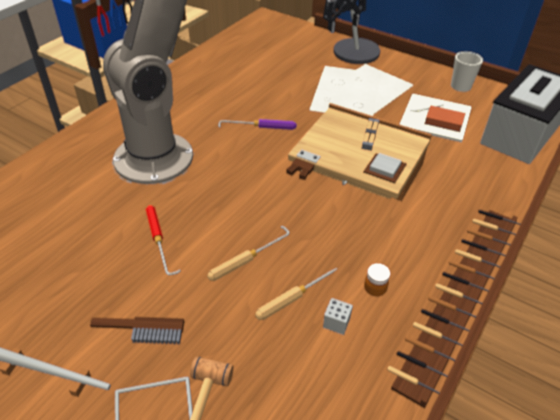

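View pics/top0.png

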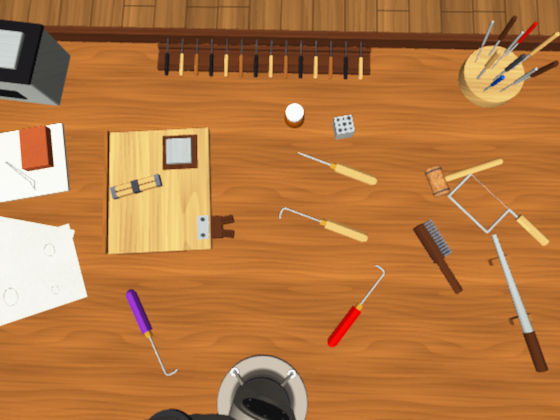

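Hook candidates in the top view are:
- The pale-handled tool with a bent tip at (335,228). This is the hook.
- The pale burnisher with a straight tip at (347,171).
- The red look-alike at (350,310).
- The purple look-alike at (145,330).

The station's front edge is at about (211,190), with the pin at (222,227). I'll check the choice in a close crop.

```bash
cat > h.py <<'E'
import numpy as np,cv2
from bench import get_obs, viewer, r
def foc(p): return p["pixels"].shape[0]/2/np.tan(np.radians(p["fovy"]/2))
def p2w(p,u,v,z):
    f=foc(p);M=np.array(p["world_to_cam"]);R,t=M[:3,:3],M[:3,3]
    d=R.T@np.array([(u-p["cx"])/f,-(v-p["cy"])/f,-1]);c=-R.T@t
    return c+d*(z-c[2])/d[2]
def w2p(p,X):
    f=foc(p);M=np.array(p["world_to_cam"]);c=M[:3,:3]@np.array(X)+M[:3,3]
    return np.array([p["cx"]+f*c[0]/-c[2],p["cy"]-f*c[1]/-c[2]])
def mask(p,t,near):
    ds=[d for d in viewer.trace(p,t)]
    def dist(d):
        ys,xs=np.nonzero(d["pixels"]);return np.hypot(xs.mean()-near[0],ys.mean()-near[1])
    return min(ds,key=dist)
E
python3 - <<'E'
from h import *
p=viewer.grab_frame("top");im=p["pixels"]
c=cv2.resize(im[120:265,95:385],None,fx=2.7,fy=2.7,interpolation=cv2.INTER_CUBIC)
cv2.imwrite("pics/top1.png",c[...,::-1])
hsv=cv2.cvtColor(im,cv2.COLOR_RGB2HSV)
m=mask(p,"hook",(340,228))["pixels"]
# handle pixels: bright pale
ys,xs=np.nonzero(m&(hsv[...,2]>185)&(hsv[...,1]>70));pts=np.c_[xs,ys].astype(np.float32)
W=np.array([p2w(p,u,v,.016)[:2] for u,v in pts]);mu=W.mean(0);U,S,V=np.linalg.svd(W-mu);a=V[0]*np.sign(V[0][1])
q=(W-mu)@a;print(len(W),"handle mean",mu,"axis",a,"extent",q.min(),q.max())
print("tip corner guess",w2p(p,np.r_[mu+a*0.17,.013]))
s=mask(p,"station",(159,192))["pixels"].astype(np.uint8)
cn=max(cv2.findContours(s,0,1)[0],key=cv2.contourArea);print(cv2.approxPolyDP(cn,3,True)[:,0].tolist())
E
```

```text
373 handle mean [ 0.45063473 -0.20396976] axis [0.31902902 0.94774495] extent -0.06466386599407409 0.06669190324944174
tip corner guess [284.5501121  209.07968357]
[[207, 128], [104, 131], [103, 253], [197, 250], [210, 247], [213, 237], [233, 235], [232, 230], [221, 228], [222, 223], [232, 221], [231, 215], [210, 215]]
```

View pics/top1.png

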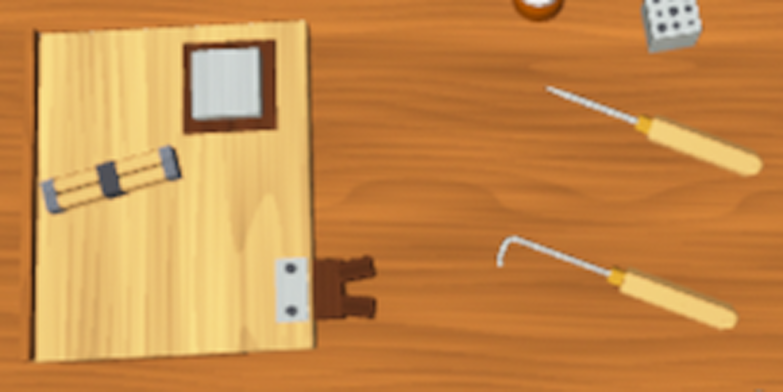

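The crop shows the hook with its pale handle at crop (670,300), bend at (512,238) and arm tip at (500,265). The burnisher above it is straight. The board's front corners are at (307,20) and (315,347). Next I'll work out both poses.

Run:
```python
from h import *
p=viewer.grab_frame("top")
c=lambda x,y:(x/2.7+95-.3,y/2.7+120-.3)
g=lambda x,y,z:p2w(p,*c(x,y),z)[:2]
butt,fer,cor,tip=g(737,319,.013),g(609,275,.013),g(513,238,.013),g(500,266,.013)
print(butt,fer,cor,tip,[np.linalg.norm(cor-b)for b in(butt,fer)],np.linalg.norm(tip-cor))
a=cor-butt;a/=np.linalg.norm(a);G=cor-a*.155;G2=butt+a*.08;print("axis",a,"ang",np.degrees(np.arctan2(a[1],a[0])),"grip",G,G2)
A,B,C,D=g(307,20,.1),g(315,347,.1),g(36,30,.1),g(33,360,.1)
print(A,B,C,D,np.linalg.norm(A-B),np.linalg.norm(A-C),np.linalg.norm(B-D))
y=(B-A);y/=np.linalg.norm(y);print("front mid",(A+B)/2,"sy",y,"sx ang",np.degrees(np.arctan2(y[1],y[0]))-90, np.degrees(np.arctan2(*(C-A)[::-1])),np.degrees(np.arctan2(*(D-B)[::-1])))
# scene view: eye and corners
q=viewer.grab_frame("scene")
im=q["pixels"];cv2.imwrite("pics/sc1.png",cv2.resize(im[95:295,200:440],None,fx=3,fy=3,interpolation=cv2.INTER_CUBIC)[...,::-1])
for X in (np.r_[A,.1],np.r_[B,.1],np.r_[cor,.013],np.r_[butt,.013],np.r_[tip,.013]): print((w2p(q,X)-[200,95])*3)
```

```text
[ 0.43200507 -0.27069187] [ 0.47301743 -0.14148115] [ 0.50830848 -0.04316884] [ 0.47918163 -0.0307778 ] [np.float64(0.2399769628206146), np.float64(0.10445462622789391)] 0.031652990630712946
axis [0.31796143 0.94810365] ang 71.46031420501735 grip [ 0.45902446 -0.1901249 ] [ 0.45744198 -0.19484358]
[0.70467437 0.1628508 ] [0.38710218 0.13746277] [0.68802335 0.42790054] [0.36753236 0.4006861 ] 0.3185853814738326 0.2655722503477594 0.2639498039889041
front mid [0.54588828 0.15015678] sy [-0.9968197  -0.07968989] sx ang -265.42925935605024 93.5947262412177 94.25193719356508
[595.9882139  294.75226052]
[264.88129138 176.71886317]
[266.45371735 415.81850643]
[ 29.40978616 549.53951833]
[245.99878141 393.32875944]
```

View pics/sc1.png

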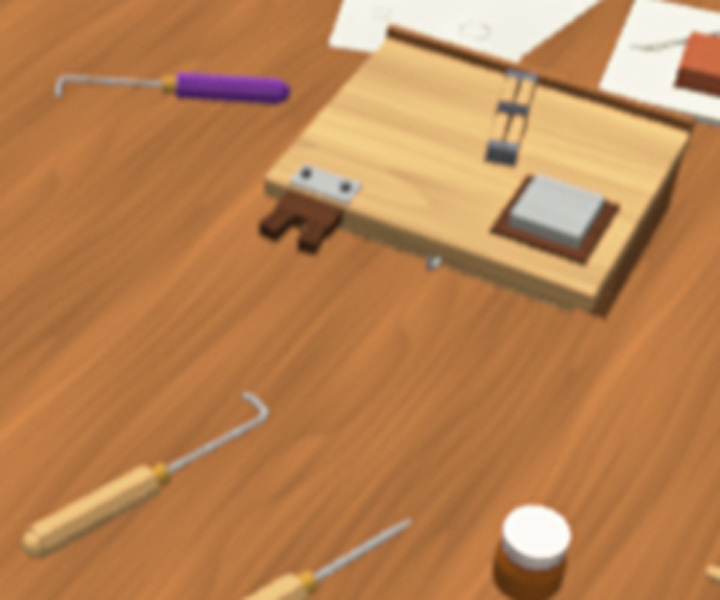

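The crop confirms the pale hook: bend at (265,412), butt at (30,545). The eye just shows below the front edge at (433,262). Projection error is about 2–3 mm.

```bash
cat >> h.py <<'E'
from scipy.spatial.transform import Rotation as Ro
def go(x,y,z,ang):
    o=get_obs();R=Ro.from_rotvec(o["orientation"]).as_matrix()
    d=R.T@(np.array([x,y,z])-o["tcp_pos"]);cur=np.degrees(np.arctan2(R[1,0],R[0,0]))
    t=-((ang-cur+180)%360-180)
    print("clk",round(float(o["clock"]),2),"shift",np.round(d/.2,3),"turn",round(t/90,3),"yaw",round(cur,2),"j",np.round(o["joints"],2))
E
python3 - <<'E'
from h import *
q=viewer.grab_frame("scene")
O=np.array([.546,.150,0]);th=np.radians(94.3);sx=np.array([np.cos(th),np.sin(th),0]);sy=np.array([-sx[1],sx[0],0])
for d in (0,.025):
  for r_ in (.0165,):
    print(d,[np.round((w2p(q,O+sx*(.055-d+r_*np.cos(a))+[0,0,.046+r_*np.sin(a)])-[200,95])*3).tolist() for a in np.radians([90,135,180,225,270])])
print("edge",(w2p(q,O+[0,0,.078])-[200,95])*3)
go(.42,.35,.21,71.5);go(.5,.3,.21,71.5)
E
```

```text
0 [[445.0, 231.0], [439.0, 242.0], [436.0, 255.0], [437.0, 261.0], [441.0, 258.0]]
0.025 [[434.0, 247.0], [428.0, 258.0], [425.0, 271.0], [426.0, 277.0], [430.0, 274.0]]
edge [421.76743419 252.48687405]
clk 1.0 shift [-1.175 -0.907 -0.018] turn 0.931 yaw 155.26 j [-1.25  0.48  0.02  1.56 -0.01  1.11 -0.08]
clk 1.0 shift [-1.643 -0.966 -0.018] turn 0.931 yaw 155.26 j [-1.25  0.48  0.02  1.56 -0.01  1.11 -0.08]
```

>>> play_rows:
  commands:
    - [[-1,-0.5,-0.4,0,0.3],[-1,-1,-0.9,0,0.5],[-1,-1,-0.9,0,0.93],[-1,-1,-0.9,0,0.93],[-1,-1,-0.9,0,0.93],[-1,-1,-0.9,0,0.93],[-1,-1,-0.9,0,0.93],[-1,-1,-0.9,0,0.93],[-1,-1,-0.9,0,0.93],[-1,-1,-0.9,0,0.93],[-1,-1,-0.9,0,0.93],[-1,-1,-0.9,0,0.93]]

```text
clock: 2.0
tcp_pos: [0.3888, 0.3659, 0.2066]
orientation: [-2.554, -1.828, -0.001]
contact_force: [0.0, -1.0, 0.4]
grip_width: 0.0853
gripper_force: 0.0
```

```bash
python3 -c "
from h import *
go(.47,.2,.2,71.5);go(.4583,-.1922,.12,71.5)"
```

```text
clk 2.0 shift [-0.654  0.652  0.033] turn -0.003 yaw 71.19 j [-1.17  0.25  0.35  1.91 -0.1   1.   -1.1 ]
clk 2.0 shift [-2.53   1.228  0.432] turn -0.003 yaw 71.19 j [-1.17  0.25  0.35  1.91 -0.1   1.   -1.1 ]
```

>>> play_rows:
  commands:
    - [[-1,-0.5,0.5,0,0],[-1,-1,0.7,0,0],[-1,-1,0.7,0,0],[-1,-1,0.7,0,0],[-1,-1,0.7,0,0],[-1,-1,0.7,0,0],[-1,-1,0.7,0,0],[-1,-1,0.7,0,0]]

```text
clock: 2.67
tcp_pos: [0.4588, 0.1298, 0.2068]
orientation: [-2.553, -1.83, -0.001]
contact_force: [-0.1, 1.4, 0.1]
grip_width: 0.0851
gripper_force: 0.0
```

>>> play_rows:
  commands:
    - [[-1,-1,0.4,0,0],[-1,-1,0.4,0,0],[-1,-1,0.4,0,0],[-1,-1,0.4,0,0],[-1,-1,0.4,0,0],[-1,-1,0.4,0,0],[-1,-1,0.4,0,0],[-1,-1,0.4,0,0]]

```text
clock: 3.33
tcp_pos: [0.4713, -0.0817, 0.2063]
orientation: [-2.547, -1.838, -0.0]
contact_force: [0.3, 0.2, 0.2]
grip_width: 0.0856
gripper_force: 0.0
```

```bash
python3 -c "
from h import *
go(.4583,-.1922,.10,71.46);go(.4583,-.1922,.005,71.46)"
```

```text
clk 3.33 shift [-0.545  0.113  0.531] turn 0.002 yaw 71.62 j [-0.54  0.16  0.66  2.04 -0.12  0.97 -0.14]
clk 3.33 shift [-0.545  0.113  1.006] turn 0.002 yaw 71.62 j [-0.54  0.16  0.66  2.04 -0.12  0.97 -0.14]
```

>>> play_rows:
  commands:
    - [[-1,-0.545,0.113,0.4,0],[-1,-0.545,0.113,0.4,0],[-1,-0.545,0.113,0.5,0],[-1,-0.545,0.113,0.7,0],[-1,-0.545,0.113,0.85,0],[-1,-0.545,0.113,0.95,0],[-1,-0.545,0.113,1.0,0],[-1,-0.545,0.113,1.0,0],[-1,-0.545,0.113,1.0,0]]

```text
clock: 4.08
tcp_pos: [0.4589, -0.1922, 0.0069]
orientation: [-2.546, -1.84, -0.001]
contact_force: [0.0, -0.6, -0.0]
grip_width: 0.0854
gripper_force: 0.0
```

>>> play_rows:
  commands:
    - [[1,0,0,0,0],[1,0,0,0,0],[1,0,0,0,0],[1,0,0,0,0],[1,0,0,0,0],[1,0,0,0,0],[1,0,0,0,0],[1,0,0,0,0],[1,0,0,0,0],[1,0,0,0,0]]
  grip_force: 60

```text
clock: 4.92
tcp_pos: [0.4578, -0.1937, 0.0063]
orientation: [-2.549, -1.837, 0.0]
contact_force: [0.7, -0.7, 0.6]
grip_width: -0.0001
gripper_force: 0.0
```

Run:
```python
from h import *
O=np.array([.546,.150,0]);th=np.radians(94.3);sx=np.array([np.cos(th),np.sin(th),0]);sy=np.array([-sx[1],sx[0],0])
X=O-.20*sx-.05*sy   # grip well in front
go(X[0],X[1],.12,94.3+0.1)
```

```text
clk 4.92 shift [ 0.944  0.491 -0.569] turn -0.254 yaw 71.56 j [-0.12  0.54  0.5   2.15 -0.49  0.56  0.42]
```

The gripper closed on nothing, so I'll look.

Run:
```python
from h import *
p=viewer.grab_frame("top");q=viewer.grab_frame("scene")
a=p["pixels"][140:300,240:440];b=q["pixels"][180:340,180:380]
im=np.hstack([cv2.resize(x,None,fx=2,fy=2,interpolation=cv2.INTER_CUBIC) for x in(a,b)])
cv2.imwrite("pics/m1.png",im[...,::-1])
t=get_obs()["tcp_pos"];print((w2p(p,t)-[240,140])*2,(w2p(q,t)-[180,180])*2+[400,0])
```

```text
[198.15527813 175.68688926] [516.14531182 168.16563018]
```

View pics/m1.png

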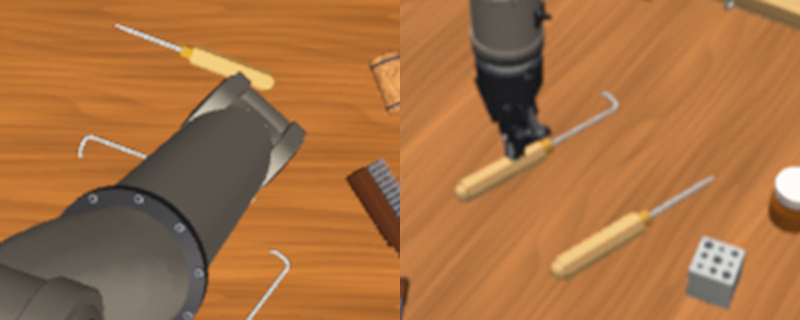

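The hook is still in place with the fingers on its handle, which doesn't match the width reading. A small lift will settle it.

>>> play_rows:
  commands:
    - [[1,0,0,-0.1,0],[1,0,0,-0.2,0],[1,0,0,-0.3,0],[1,0,0,-0.3,0],[1,0,0,-0.3,0]]

```text
clock: 5.43
tcp_pos: [0.4587, -0.1938, 0.0671]
orientation: [2.547, 1.836, 0.003]
contact_force: [0.3, -0.9, -0.2]
grip_width: -0.0
gripper_force: 0.0
```

Run:
```python
from h import *
q=viewer.grab_frame("scene");p=viewer.grab_frame("top")
a=cv2.resize(q["pixels"][190:310,190:320],None,fx=4,fy=4,interpolation=cv2.INTER_CUBIC)
b=cv2.resize(p["pixels"][180:260,260:395],(280,166))
b=np.vstack([b,np.zeros((480-166,280,3),np.uint8)])
cv2.imwrite("pics/m2.png",np.hstack([a,b])[...,::-1])
o=get_obs();print(o["grip_width"],o["gripper_force"],o["contact_force"],o["tcp_pos"])
print((w2p(q,o["tcp_pos"])-190)*4)
```

```text
-3.012182760187244e-05 0.0 [-0.10001522 -0.46816669 -0.85813297] [ 0.45750056 -0.19336359  0.06580602]
[188.34084259 231.0698863 ]
```

View pics/m2.png

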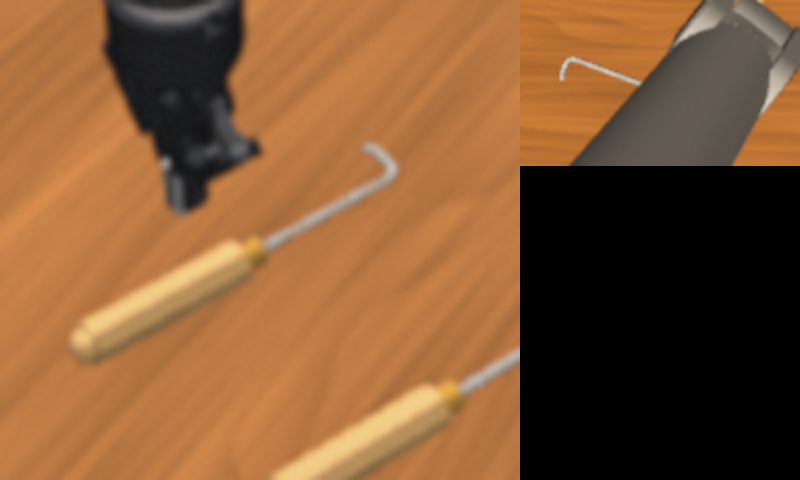

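The picture shows the shut fingertips at crop (185,210), while the reported TCP projects to (188,231). That puts the real tips about 20 mm higher, so they closed above the handle. I'll probe the table gently between the tools to measure the offset.

>>> play_rows:
  commands:
    - [[1,0,0.3,0,0],[1,0,0.3,0,0],[1,0,0.3,0.15,0],[1,0,0.3,0.3,0],[1,0,0.3,0.33,0],[1,0,0.3,0.35,0],[1,0,0.3,0.35,0],[1,0,0.3,0.35,0]]

```text
clock: 6.2
tcp_pos: [0.515, -0.2131, -0.0029]
orientation: [2.549, 1.836, 0.0]
contact_force: [1.0, -0.7, -0.5]
grip_width: -0.0002
gripper_force: 0.0
```

>>> play_rows:
  commands:
    - [[1,0,0,0.01,0],[1,0,0,0.02,0],[1,0,0,0.03,0],[1,0,0,0.03,0]]

```text
clock: 6.53
tcp_pos: [0.515, -0.2126, -0.0094]
orientation: [2.548, 1.837, 0.001]
contact_force: [0.7, 0.5, 0.2]
grip_width: 0.0002
gripper_force: 0.0
```

TCP z reads below zero with no contact, so the offset is real. I'll continue down.

>>> play_rows:
  commands:
    - [[1,0,0,0.01,0],[1,0,0,0.02,0],[1,0,0,0.025,0],[1,0,0,0.025,0]]

```text
clock: 6.87
tcp_pos: [0.5146, -0.2126, -0.0149]
orientation: [-2.548, -1.837, 0.0]
contact_force: [0.1, -1.2, 0.1]
grip_width: 0.0001
gripper_force: 0.0
```

>>> play_rows:
  commands:
    - [[1,0,0,0.005,0],[1,0,0,0.01,0],[1,0,0,0.015,0],[1,0,0,0.015,0]]

```text
clock: 7.2
tcp_pos: [0.5147, -0.2127, -0.0178]
orientation: [-2.549, -1.837, 0.0]
contact_force: [0.3, 0.1, -0.6]
grip_width: 0.0001
gripper_force: 0.0
```

>>> play_rows:
  commands:
    - [[1,0,0,0.01,0],[1,0,0,0.015,0],[1,0,0,0.015,0]]

```text
clock: 7.45
tcp_pos: [0.5147, -0.2126, -0.0209]
orientation: [-2.548, -1.837, 0.0]
contact_force: [-0.3, -0.2, -0.2]
grip_width: 0.0003
gripper_force: 0.0
```

>>> play_rows:
  commands:
    - [[1,0,0,0.01,0],[1,0,0,0.015,0],[1,0,0,0.015,0]]

```text
clock: 7.7
tcp_pos: [0.5147, -0.2126, -0.0239]
orientation: [-2.548, -1.837, 0.0]
contact_force: [0.2, 0.2, -0.1]
grip_width: -0.0001
gripper_force: 0.0
```

>>> play_rows:
  commands:
    - [[1,0,0,0.01,0],[1,0,0,0.015,0],[1,0,0,0.015,0]]

```text
clock: 7.95
tcp_pos: [0.5151, -0.2128, -0.0248]
orientation: [-2.549, -1.836, -0.002]
contact_force: [-5.8, 2.9, 22.7]
grip_width: 0.0002
gripper_force: 11.3
```

>>> play_rows:
  commands:
    - [[1,0,0,0.01,0],[1,0,0,0.015,0],[1,0,0,0.015,0]]

```text
clock: 8.2
tcp_pos: [0.5152, -0.2127, -0.0251]
orientation: [-2.548, -1.834, -0.006]
contact_force: [-14.6, 9.0, 57.8]
grip_width: -0.0
gripper_force: 28.4
```

Contact starts at TCP z ≈ −24.5 mm, so the real tip is 24.5 mm above the reported TCP. I'll retreat, reopen and regrasp.

>>> play_rows:
  commands:
    - [[1,0,0,-0.2,0],[1,0,0,-0.4,0],[-1,0,0,-0.5,0],[-1,0,0,-0.5,0],[-1,0,0,-0.5,0],[-1,0,0,-0.5,0],[-1,0,0,-0.5,0]]

```text
clock: 8.78
tcp_pos: [0.5139, -0.2122, 0.0691]
orientation: [-2.547, -1.836, 0.002]
contact_force: [-0.0, 0.2, -0.6]
grip_width: 0.0607
gripper_force: 0.0
```

```bash
python3 -c "
from h import *
go(.4583,-.1922,-.021,71.46);print(get_obs()['tcp_pos'])"
```

```text
clk 8.78 shift [ 0.007 -0.294  0.451] turn 0.001 yaw 71.57 j [-0.17  0.52  0.59  1.99 -0.42  0.76  0.35]
[ 0.51390211 -0.21216231  0.06912184]
```

>>> play_rows:
  commands:
    - [[-1,0.01,-0.294,0,0],[-1,0.01,-0.294,0,0],[-1,0.01,-0.294,0,0],[-1,0.01,-0.294,0.15,0],[-1,0.01,-0.294,0.3,0],[-1,0.01,-0.294,0.4,0],[-1,0.01,-0.294,0.45,0],[-1,0.01,-0.294,0.45,0],[-1,0.01,-0.294,0.45,0]]

```text
clock: 9.53
tcp_pos: [0.4595, -0.1926, -0.0199]
orientation: [-2.549, -1.836, 0.002]
contact_force: [0.1, -1.3, -0.5]
grip_width: 0.0855
gripper_force: 0.0
```

>>> play_rows:
  commands:
    - [[1,0,0,0,0],[1,0,0,0,0],[1,0,0,0,0],[1,0,0,0,0],[1,0,0,0,0],[1,0,0,0,0],[1,0,0,0,0],[1,0,0,0,0],[1,0,0,0,0]]

```text
clock: 10.28
tcp_pos: [0.4602, -0.1922, -0.0188]
orientation: [2.548, 1.837, 0.002]
contact_force: [-1.8, 1.5, 8.8]
grip_width: 0.0243
gripper_force: 58.7
```

Gripped at 24 mm. I'll lift, then work out the pose in front of the station.

>>> play_rows:
  commands:
    - [[1,0,0,-0.1,0],[1,0,0,-0.25,0],[1,0,0,-0.4,0],[1,0,0,-0.4,0],[1,0,0,-0.4,0]]

```text
clock: 10.7
tcp_pos: [0.461, -0.1923, 0.0617]
orientation: [2.546, 1.836, 0.004]
contact_force: [-0.1, 0.4, -1.3]
grip_width: 0.0241
gripper_force: 59.7
```

Run:
```python
from h import *
O=np.array([.546,.150,0]);th=np.radians(94.3);sx=np.array([np.cos(th),np.sin(th),0]);sy=np.array([-sx[1],sx[0],0])
X=O-.22*sx-.055*sy;print(X)
go(X[0],X[1],.06,94.4)
```

```text
[ 0.6173405 -0.0652569  0.       ]
clk 10.7 shift [0.849 0.541 0.011] turn -0.253 yaw 71.59 j [-0.21  0.45  0.61  2.13 -0.41  0.67  0.35]
```

>>> play_rows:
  commands:
    - [[1,0.85,0.54,0,-0.25],[1,0.85,0.54,0,-0.25],[1,0.85,0.54,0,-0.25],[1,0.85,0.54,0,-0.25],[1,0.85,0.54,0,-0.25],[1,0.85,0.54,0,-0.25],[1,0.85,0.54,0,-0.25],[1,0.85,0.54,0,-0.25]]

```text
clock: 11.37
tcp_pos: [0.6143, -0.0656, 0.0588]
orientation: [-2.14, -2.297, 0.004]
contact_force: [-0.9, -0.5, -0.3]
grip_width: 0.0245
gripper_force: 59.6
```

Run:
```python
from h import *
o=get_obs();print(o["tcp_pos"],o["grip_width"],o["orientation"])
q=viewer.grab_frame("scene");p=viewer.grab_frame("top")
a=cv2.resize(q["pixels"][130:230,290:420],None,fx=3,fy=3,interpolation=cv2.INTER_CUBIC)
b=cv2.resize(p["pixels"][120:220,195:325],None,fx=3,fy=3,interpolation=cv2.INTER_CUBIC)
cv2.imwrite("pics/m3.png",np.hstack([a,b])[...,::-1])
R=Ro.from_rotvec(o["orientation"]).as_matrix()
G=o["tcp_pos"]+[0,0,.032]
for l,s in((155,0),(155,32),(45,0)):
    X=G+R[:,0]*l/1000-R[:,1]*s/1000;print(X,(w2p(q,X)-[290,130])*3,(w2p(p,X)-[195,120])*3+[390,0])
```

```text
[ 0.61426601 -0.06556797  0.05878662] 0.024487827706887098 [-2.14027735 -2.29697889  0.00385169]
[0.60333196 0.08904589 0.09075647] [177.67301075 200.47345896] [509.93676378 138.23371831]
[0.57141183 0.08678857 0.09085799] [143.44181645 187.42713449] [510.80986092 174.03584719]
[ 0.6110916  -0.02068007  0.09077786] [121.46065661 280.80056718] [635.94569651 132.70906025]
```

View pics/m3.png

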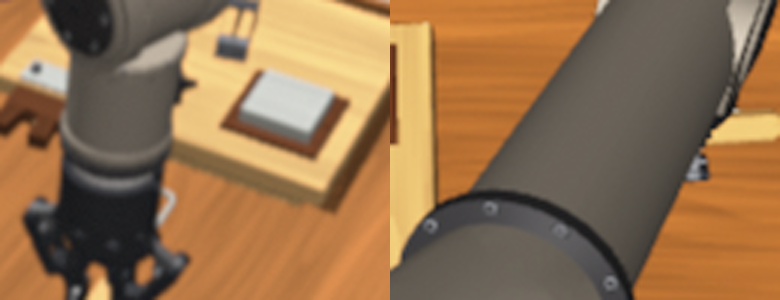

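The visible bend at crop (172,198) matches the predicted (177,200), so the hand pose model holds. I'll lower to eye height beside the eye's line.

```bash
cat >> h.py <<'E'
O=np.array([.546,.150,0]);th=np.radians(94.3);sx=np.array([np.cos(th),np.sin(th),0]);sy=np.array([-sx[1],sx[0],0])
def st(gx,gy,z):
    X=O+gx*sx+gy*sy;go(X[0],X[1],z,94.4)
def where():
    o=get_obs();d=o["tcp_pos"]-O;print("station grip",d@sx,d@sy,o["tcp_pos"][2],"F sx,sy,z",o["contact_force"]@sx,o["contact_force"]@sy,o["contact_force"][2],o["grip_width"])
E
python3 -c "
from h import *
where();st(-.22,-.048,.014);st(-.108,-.048,.014)"
```

```text
station grip -0.2211831072852023 -0.05169190259732603 0.05955731482470557 F sx,sy,z -0.1021334898307222 0.1000279080471569 -1.2672405658080494 0.02461430066644494
clk 11.47 shift [ 0.006 -0.018  0.228] turn -0.005 yaw 93.92 j [-0.34  0.6   0.48  1.84 -0.37  0.8   0.4 ]
clk 11.47 shift [ 0.566 -0.022  0.228] turn -0.005 yaw 93.92 j [-0.34  0.6   0.48  1.84 -0.37  0.8   0.4 ]
```

>>> play_rows:
  commands:
    - [[1,0,-0.02,0.1,-0.005],[1,0,-0.02,0.228,-0.005],[1,0,-0.02,0.228,-0.005],[1,0.15,-0.02,0.228,-0.005],[1,0.3,-0.02,0.228,-0.005],[1,0.4,-0.02,0.228,-0.005],[1,0.5,-0.02,0.228,-0.005],[1,0.566,-0.02,0.228,-0.005],[1,0.566,-0.02,0.228,-0.005],[1,0.566,-0.02,0.228,-0.005]]

```text
clock: 12.3
tcp_pos: [0.6039, 0.0472, 0.0153]
orientation: [2.131, 2.307, 0.0]
contact_force: [-0.1, -0.9, -1.0]
grip_width: 0.0242
gripper_force: 59.6
```

Run:
```python
from h import *
where();st(-.108,-.013,.014)
q=viewer.grab_frame("scene")
cv2.imwrite("pics/m4.png",cv2.resize(q["pixels"][130:230,290:420],None,fx=4,fy=4,interpolation=cv2.INTER_CUBIC)[...,::-1])
```

```text
station grip -0.10685463331464023 -0.05006439709293636 0.015336595951390933 F sx,sy,z -0.8645493079837624 0.19274819527848766 -0.9744712244307386 0.024170198301560798
clk 12.3 shift [-0.005 -0.185  0.007] turn 0.002 yaw 94.54 j [-0.51  0.64  0.44  1.89 -0.41  0.7   0.26]
```

View pics/m4.png

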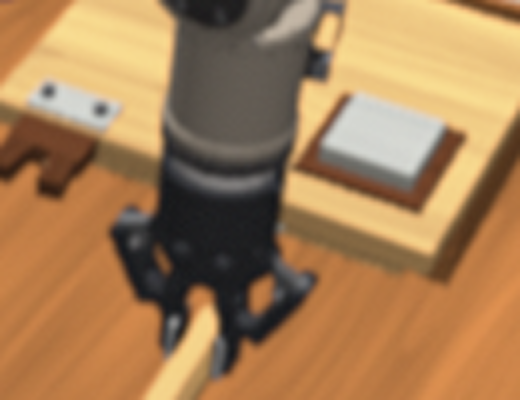

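The fingers hold the handle at crop (200,340), and the rod is hidden behind the gripper and under the top. I'll shift sideways through the eye and watch the force.

>>> play_rows:
  commands:
    - [[1,0,-0.05,0.005,0],[1,0,-0.08,0.005,0],[1,0,-0.11,0.005,0],[1,0,-0.11,0.005,0]]

```text
clock: 12.68
tcp_pos: [0.5799, 0.0446, 0.0136]
orientation: [-2.133, -2.304, 0.002]
contact_force: [-1.1, 0.3, -2.5]
grip_width: 0.0244
gripper_force: 59.6
```

>>> play_rows:
  commands:
    - [[1,0,-0.03,0,0],[1,0,-0.06,0,0],[1,0,-0.075,0,0],[1,0,-0.075,0,0]]

```text
clock: 13.02
tcp_pos: [0.566, 0.0445, 0.0137]
orientation: [-2.132, -2.306, 0.001]
contact_force: [0.3, -0.8, -1.7]
grip_width: 0.0243
gripper_force: 59.6
```

>>> play_rows:
  commands:
    - [[1,-0.03,0,0,0],[1,-0.06,0,0,0],[1,-0.1,0,0,0],[1,-0.1,0,0,0]]

```text
clock: 13.35
tcp_pos: [0.569, 0.0221, 0.014]
orientation: [2.135, 2.303, -0.001]
contact_force: [0.0, -0.0, 0.1]
grip_width: 0.0238
gripper_force: 59.6
```

```bash
python3 -c "
from h import *
where()"
```

```text
station grip -0.12925229000242927 -0.013298141905065557 0.013956780012969745 F sx,sy,z -0.04769039414371823 -0.01225422909882581 0.12950683798889284 0.02379191630520043
```

>>> play_rows:
  commands:
    - [[1,-0.06,0,0,0],[1,-0.12,0,0,0],[1,-0.18,0,0,0],[1,-0.24,0,0,0],[1,-0.3,0,0,0]]

```text
clock: 13.77
tcp_pos: [0.5734, -0.0363, 0.0138]
orientation: [-2.133, -2.306, -0.0]
contact_force: [0.1, 3.0, -1.1]
grip_width: 0.0245
gripper_force: 59.5
```

Run:
```python
from h import *
where()
q=viewer.grab_frame("scene")
cv2.imwrite("pics/m5.png",cv2.resize(q["pixels"][130:230,280:410],None,fx=4,fy=4,interpolation=cv2.INTER_CUBIC)[...,::-1])
```

```text
station grip -0.18786060723293316 -0.01330367959298469 0.013780151985722869 F sx,sy,z 3.0251286700052753 -0.37233733131891306 -1.1397015725461839 0.02452328297966496
```

View pics/m5.png

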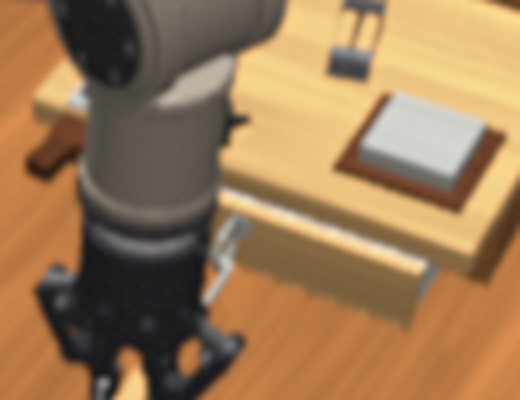

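It's hooked. The tray face shows at crop (320,260), the eye with the rod through it is at (235,230), and I read 3 N of drag. I'll keep drawing it out.

>>> play_rows:
  commands:
    - [[1,-0.07,0,0,0],[1,-0.14,0,0,0],[1,-0.2,0,0,0],[1,-0.26,0,0,0],[1,-0.32,0,0,0],[1,-0.34,0,0,0]]

```text
clock: 14.32
tcp_pos: [0.5784, -0.1061, 0.0139]
orientation: [2.134, 2.304, -0.002]
contact_force: [-1.0, 2.1, -1.0]
grip_width: 0.0248
gripper_force: 59.6
```

>>> play_rows:
  commands:
    - [[1,-0.01,0,0,0],[1,-0.02,0,0,0],[1,-0.02,0,0,0]]

```text
clock: 14.57
tcp_pos: [0.5789, -0.107, 0.0137]
orientation: [-2.132, -2.307, 0.0]
contact_force: [0.0, 0.5, -1.3]
grip_width: 0.0244
gripper_force: 59.6
```

>>> play_rows:
  commands:
    - [[1,-0.01,0,0,0],[1,-0.02,0,0,0],[1,-0.02,0,0,0]]

```text
clock: 14.82
tcp_pos: [0.5793, -0.1108, 0.0138]
orientation: [-2.132, -2.307, 0.0]
contact_force: [-0.7, 2.9, -1.3]
grip_width: 0.0244
gripper_force: 59.7
```

>>> play_rows:
  commands:
    - [[1,-0.01,0,0,0],[1,-0.02,0,0,0],[1,-0.02,0,0,0]]

```text
clock: 15.07
tcp_pos: [0.5795, -0.1154, 0.0138]
orientation: [2.132, 2.307, -0.0]
contact_force: [-0.4, 2.3, -1.3]
grip_width: 0.0243
gripper_force: 59.7
```

>>> play_rows:
  commands:
    - [[1,-0.01,0,0,0],[1,-0.015,0,0,0],[1,-0.015,0,0,0]]

```text
clock: 15.32
tcp_pos: [0.5795, -0.1157, 0.0134]
orientation: [-2.129, -2.306, -0.002]
contact_force: [-0.8, 6.7, -2.3]
grip_width: 0.0248
gripper_force: 59.6
```

>>> play_rows:
  commands:
    - [[1,-0.01,0,0,0],[1,-0.015,0,0,0],[1,-0.015,0,0,0]]

```text
clock: 15.57
tcp_pos: [0.5795, -0.1158, 0.013]
orientation: [-2.125, -2.305, -0.004]
contact_force: [-1.6, 11.8, -1.7]
grip_width: 0.0244
gripper_force: 59.4
```

```bash
python3 -c "
from h import *
where()"
```

```text
station grip -0.2675578606944959 -0.013475043914504827 0.01301102120245893 F sx,sy,z 11.855363465582993 0.7012334299264152 -1.6858423508724363 0.02439780493196266
```

At the stop: force climbs to 12 N with no motion. I'll ease forward to the middle of the eye, slide out sideways, then back away.

>>> play_rows:
  commands:
    - [[1,0.04,0,0,0],[1,0.075,0,0,0],[1,0.075,0,0,0]]

```text
clock: 15.82
tcp_pos: [0.5792, -0.1048, 0.0138]
orientation: [2.131, 2.308, 0.0]
contact_force: [0.0, 0.7, -2.0]
grip_width: 0.0245
gripper_force: 59.6
```

>>> play_rows:
  commands:
    - [[1,0,0.05,0,0],[1,0,0.1,0,0],[1,0,0.15,0,0],[1,0,0.2,0,0],[1,0,0.23,0,0],[1,0,0.23,0,0]]

```text
clock: 16.32
tcp_pos: [0.6269, -0.1021, 0.0138]
orientation: [2.13, 2.307, 0.001]
contact_force: [-0.1, 0.2, -1.6]
grip_width: 0.0241
gripper_force: 59.7
```

Run:
```python
from h import *
where()
q=viewer.grab_frame("scene")
cv2.imwrite("pics/m6.png",cv2.resize(q["pixels"][140:260,250:410],None,fx=4,fy=4,interpolation=cv2.INTER_CUBIC)[...,::-1])
```

```text
station grip -0.2574987055340653 -0.06177473296551902 0.013801195694558947 F sx,sy,z 0.24459168359027977 0.12147434623420938 -1.5823396535093046 0.024050095708421013
```

View pics/m6.png

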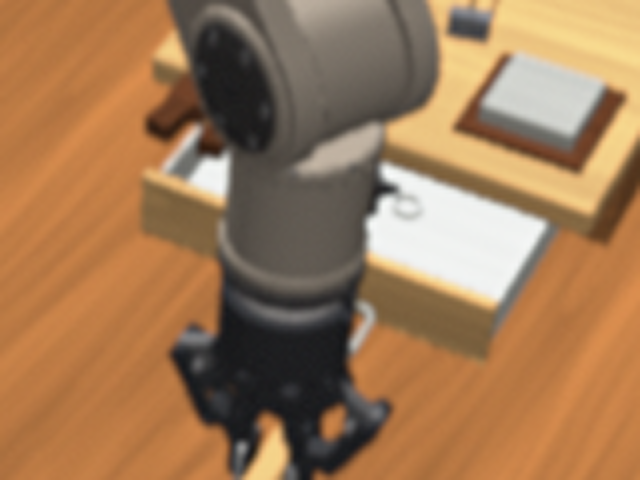

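The arm has left the eye: the rod's bend shows at crop (365,325), clear of the tray front. I'll back off, lift, and return to the hook's original spot, which is free and clear of the tray.

>>> play_rows:
  commands:
    - [[1,-0.15,0,0,0],[1,-0.25,0,0,0],[1,-0.25,0,-0.15,0],[1,-0.25,0,-0.3,0],[1,-0.25,0,-0.3,0],[1,-0.25,0,-0.3,0]]

```text
clock: 16.87
tcp_pos: [0.6295, -0.1528, 0.0755]
orientation: [2.131, 2.305, 0.003]
contact_force: [0.1, 0.7, -1.8]
grip_width: 0.0248
gripper_force: 59.7
```

```bash
python3 -c "
from h import *
go(.4583,-.1922,.062,71.5)"
```

```text
clk 16.87 shift [-0.13  -0.869  0.065] turn 0.255 yaw 94.47 j [-0.19  0.62  0.48  1.76 -0.36  0.85  0.52]
```

>>> play_rows:
  commands:
    - [[1,-0.13,-0.87,0,0.255],[1,-0.13,-0.87,0,0.255],[1,-0.13,-0.87,0,0.255],[1,-0.13,-0.87,0,0.255],[1,-0.13,-0.87,0,0.255],[1,-0.13,-0.87,0,0.255],[1,-0.13,-0.87,0,0.255],[1,-0.13,-0.87,0,0.255]]

```text
clock: 17.53
tcp_pos: [0.4585, -0.1911, 0.0736]
orientation: [2.547, 1.839, 0.001]
contact_force: [-0.2, -0.5, -0.7]
grip_width: 0.0248
gripper_force: 59.7
```

```bash
python3 -c "
from h import *
go(.4583,-.1922,-.018,71.5)"
```

```text
clk 17.53 shift [-0.006  0.     0.458] turn 0.002 yaw 71.66 j [-0.23  0.43  0.62  2.12 -0.38  0.7   0.33]
```

>>> play_rows:
  commands:
    - [[1,0,0,0.15,0],[1,0,0,0.3,0],[1,0,0,0.38,0],[1,0,0,0.42,0],[1,0,0,0.44,0],[1,0,0,0.455,0],[1,0,0,0.46,0],[1,0,0,0.46,0]]

```text
clock: 18.2
tcp_pos: [0.4581, -0.1919, -0.0177]
orientation: [2.548, 1.837, 0.001]
contact_force: [0.8, 0.1, -1.7]
grip_width: 0.0245
gripper_force: 59.6
```

>>> play_rows:
  commands:
    - [[0.3,0,0,0,0],[-1,0,0,0,0],[-1,0,0,0,0],[-1,0,0,0,0],[-1,0,0,0,0],[-1,0,0,0,0],[-1,0,0,0,0],[-1,0,0,0,0]]

```text
clock: 18.87
tcp_pos: [0.4572, -0.1917, -0.0182]
orientation: [-2.549, -1.837, 0.0]
contact_force: [0.2, -0.6, -0.5]
grip_width: 0.0853
gripper_force: 0.0
```

>>> play_rows:
  commands:
    - [[-1,0,0,-0.1,0],[-1,0,0,-0.25,0],[-1,0,0,-0.45,0],[-1,0,0,-0.65,0],[-1,0,0,-0.85,0],[-1,0,0,-1,0],[-1,0,0,-1,0],[-1,0,0,-1,0],[-1,0,0,-1,0]]

```text
clock: 19.62
tcp_pos: [0.4568, -0.1912, 0.1813]
orientation: [-2.548, -1.837, 0.0]
contact_force: [-0.3, -0.1, -0.7]
grip_width: 0.0854
gripper_force: 0.0
```

```bash
python3 -c "
from h import *
where();q=viewer.grab_frame('scene');p=viewer.grab_frame('top')
for n,c in(('scene',q),('top',p)):
  for t in('hook','burnisher','tray','eye'):
    for d in viewer.trace(c,t)[:3]: print(n,t,round(d['score'],2),np.round(d['rect']),d['pixels'].sum())
for d in(0,.15):print(d,w2p(q,O+sx*(.055-d)+[0,0,.046]),w2p(q,O+sx*(.079-d)-sy*.127+[0,0,.06]),w2p(q,O+sx*(.079-d)-sy*.127+[0,0,.008]),w2p(q,O+sx*(.079-d)+sy*.127+[0,0,.06]))"
```

```text
station grip -0.3335892808720362 0.11449394114377197 0.18131399558882122 F sx,sy,z -0.052387400931259896 0.3185084223723485 -0.6566706783127314 0.08540748669443546
scene hook 0.9 [148. 209. 168. 274.] 447
scene hook 0.78 [207. 223. 289. 284.] 722
scene hook 0.64 [253. 116. 301. 129.] 396
scene burnisher 0.74 [255. 287. 305. 322.] 650
scene burnisher 0.48 [285. 168. 391. 232.] 3420
scene burnisher 0.15 [210. 224. 291. 284.] 695
scene tray 0.78 [287. 170. 392. 231.] 3345
scene eye 0.85 [284. 168. 387. 234.] 3510
top hook 0.88 [123. 290. 181. 376.] 539
top burnisher 0.53 [330. 162. 352. 177.] 219
top burnisher 0.26 [421. 158. 503. 196.] 943
top tray 0.58 [208. 143. 256. 236.] 2400
top eye 0.71 [279. 210. 328. 226.] 79
top eye 0.65 [207. 139. 256. 238.] 2403
0 [347.7576686  176.56892396] [394.94837793 183.14996962] [391.80508653 197.19952361] [311.11506663 153.46131202]
0.15 [324.15376179 209.23951309] [373.91348308 217.19190666] [371.11277809 231.2851071 ] [285.94004628 183.55050332]
```

The trace matches: the tray is at its stop (bottom 231, left 286), and the hook lies at its original place.

```bash
python3 -c "
from bench import r
print(r.hand_in())"
```

```text
the job is handed in; nothing more can be done
None
```

I drew the tray out to its stop, unhooked, laid the hook flat at its original spot clear of the station, and handed the job in at about 20 s; the result isn't known, and one table probe with the shut fingertips reached about 58 N, over the 40 N limit if that counts fingertips.

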